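# Put the swapped laboratory things back on their own boards

### The job

The two jars, the plaster cast and the bur block stand on one another's boards. Put each one back upright in the middle of its own board (large jar: large round board, small jar: small round board, cast: D-shaped board, bur block: oblong board, lying lengthwise along it), setting things aside on the empty rubber pad or another clear spot on the way. Leave the tumbler standing where it is.

Things in the scene. Friction and masses are not known exactly. Their poses are not given: they have to be found in the camera images.
- large_jar: closed round jar, the larger of two: 52 mm across, 62 mm high (body 52 mm across up to 50 mm, lid 48 mm across above), about 0.12 kg. Origin: centre of its underside, z up.
- small_jar: closed round jar, the smaller of two: 40 mm across, 45 mm high (body 40 mm across up to 36 mm, lid 37 mm across above), about 0.05 kg. Origin: centre of its underside, z up.
- cast: yellowish dental plaster cast of one jaw, a D-shaped solid with teeth on top: 59 mm along its x, 72 mm along its y; the solid base to grip is the lowest 16 mm, the teeth reach 27 mm. About 0.09 kg. Origin: centre of its underside, z up. Grip it across its x (59 mm), on the base.
- bur_block: oblong wooden block with small burs standing in it: 34 mm along its x, 70 mm along its y; the wood to grip is the lowest 18 mm, the bur heads reach 43 mm. About 0.06 kg. Origin: centre of its underside, z up. Grip it across its x (34 mm), on the wood.
- board_large_round: large round board, 112 mm across, home of the large jar. Fixed to the bench, 6 mm thick, bare plywood with a grey mark in the middle; the mark has the outline of the thing that belongs there. Origin: centre of the underside (at z = 0; the top is at z = 0.006). 
- board_small_round: small round board, 84 mm across, home of the small jar. Fixed to the bench, 6 mm thick, bare plywood with a grey mark in the middle; the mark has the outline of the thing that belongs there. Origin: centre of the underside (at z = 0; the top is at z = 0.006). 
- board_d: D-shaped board, home of the cast: 96 mm along its x and its y, straight on its +x side, a half circle on its -x side. The cast may face any way on it. Fixed to the bench, 6 mm thick, bare plywood with a grey mark in the middle; the mark has the outline of the thing that belongs there. Origin: centre of the underside (at z = 0; the top is at z = 0.006). 
- board_oblong: oblong rectangular board, 60 mm along its x, 110 mm along its y, home of the bur block, whose long axis (y) belongs along the board's long axis (y), either way round. Fixed to the bench, 6 mm thick, bare plywood with a grey mark in the middle; the mark has the outline of the thing that belongs there. Origin: centre of the underside (at z = 0; the top is at z = 0.006). 
- rubber_pad: square black rubber pad, 84 x 84 mm, 6 mm thick, fixed to the bench and empty at the start; a free spot for setting a thing aside. Origin: centre of its underside (the top is at z = 0.006). Pad and boards lie in one slanting row along the front edge of the bench, about 145 mm apart, in changing order.
- tumbler: empty drinking tumbler, a bystander: 66 mm across, 78 mm high, loose and light (0.05 kg), standing upright on the bench behind the work. Origin: centre of its underside. Other obstacles: a metal case 0.21 m high about 0.1 m behind the row of boards, and a bagged machine 0.5 m high, corner at x = 0.53, y = -0.35, about 0.1 m from the right end of the row: carry things along the row.
Mind the look-alikes: they are no part of the job. What is shaped like the large_jar but green is not meant.

How it is judged:
By the outcome, as a careful person would: the job done as asked, in the order asked, and still so for the second after the job is handed in, with the robot touching nothing.
It also fails if it takes over 128 s, if anything falls off the work surface, if the arm or the gripper's body presses on something with over 40 N, if the wrist force passes 120 N, or if a joint passes its speed limit or range.

### The arm

A 6-joint arm with a two-finger parallel gripper is mounted at the origin on a cart in front of the work surface, level with it; the furniture and walls round the work are solid. World frame = base frame: x ahead of the robot, y to its left, z up, the work surface at z = 0. Lengths are in mm, angles in rad, forces in N, time in s.
With the tool pointing down it reaches from about 300 to 825 mm from the base axis. Payload 5.4 kg.
Tool frame: the origin (TCP) lies at the very end of the fingers, on their centre line; the grasp point (between the pads) lies 19 mm behind it; z points along the fingers, y is the direction in which the jaws open and shut (so a half turn about z gives the same grasp; the last joint's range is limited). The gripper opens to 92 mm and grips with 3 to 60 N. Pads are 20 mm wide; open, the fingers measure 128 mm over their backs; the gripper's body (75 mm by 189 mm) begins 69 mm behind the grasp point.
Start: joints at [1.032, 0.158, 1.597, -0, 1.386, -0.21], TCP at [185.681, 544.177, 214.601] pointing down, gripper open.
Joint ranges: [-2.91, 2.91], [-0.94, 2.29], [0.18, 2.7], [-1.29, 4.43], [0.17, 2.64], [-3, 3]. Speed limits (rad/s): [2.57, 2.57, 3.14, 3.14, 3.14, 3.14].

### API

Orientations are given as a 3x3 rotation matrix whose columns are the frame's x, y, z axes.
In Python, from bench import ctrl gives the robot as it stands. The module is installed in compiled form; this text tells all that it offers.
- The arm moves only by the tool apply_moves, never from a script. Its argument "deltas" is text: rows parted by semicolons, each of 4 numbers parted by spaces: the shift along the tool's x, y, z in mm, then the turn about the tool's z in degrees. A call has 1 to 12 rows; each row shifts and turns the commanded pose from where the row before left it, along the tool's axes as they then stand; what a row does not reach is not made up. A row lasts 1/8 s, in which the tool goes at most 62.5 mm and 10.7 degrees, less where a joint would pass 70% of its speed; a pose out of reach is approached as far as the arm can. A call is refused whole if a number of a shift passes 62.5 or a number of a turn 10.7, either way. A call with a gripper value outside its range is refused whole. "jaw" is the closure, from 0 (fully open) to 1 (shut), set as the call begins (left out, the last holds). The fingers move at their own pace and stop on an object; the grip force is fixed at half the most. Time passes only in rows, so rows that do not move let the fingers close. It gives the time, the measured TCP pose, the force and the opening at its end, in the units of the state.
- ctrl.get_state(): the state, without advancing time (a new reading comes with each control period).
- ctrl.capture(name): name is "scene" or "top" or "wrist"; returns a dict with "image" (384x512x3 uint8, red, green, blue), "vfov" (degrees; the focal length in pixels is half the picture's height over the tangent of half this angle, whatever the lens; pixels are square), "cx", "cy" (the principal point, pixels), "view" (4x4, takes a point from world to camera coordinates). Camera axes: x right, y down, z forward; pixel columns grow to the right and rows downward; lengths in mm; the calibration is good to about 2 mm. The wrist camera is an equidistant fisheye: a pixel r from the principal point sees the ray r / f radians off the axis. A picture is of the moment at which its call begins. There is no depth.
- ctrl.sign_off(): hands the job in, once; it reports no verdict.
Trained networks look in the newest picture that a camera, given by its name, has taken for a name from the list of things; names that differ only in an ending like _2 or _b are one class to them, and where a whole thing is asked for, a point or a joint stands for the part that bears it (a point fixed in the world has none). Each returns a list of dicts, best first, with "conf" (0 to 1); they miss things now and then, are a little off and sometimes report something else, mostly with a low value. They report only what shows in the picture. A call takes as long as a camera call. They do not tell look-alikes from the thing itself.
- ctrl.search_frame(camera, label): "point" ([x, y, z] in mm, in the coordinates of the camera as it stood for that picture, good to about 4 mm: the middle of the surface that is visible of it).
- ctrl.outline_of(camera, label): "pixels" (384x512 bool, what is visible of it).
- ctrl.spot_point(camera, label): "point" ([x, y, z] in mm, in the coordinates of the camera as it stood for that picture, good to about 4 mm: a listed point, or the origin of a listed thing).
The state is a dict: "clock": time; "joint_positions": joint angles; "joint_vel": joint speeds; "joint_efforts": joint torques, N m; "position": TCP position; "eef_rot": TCP orientation; "ft_force": force on the tool from outside, world axes, zero at the start; "torque": the same for the moment, N m; "finger_gap": opening from 0.0 (shut) to 1.0 (fully open).
Only numpy, scipy, OpenCV 4.12 (cv2) and the standard library are available. Lean on these libraries where they do the work, as an engineer would, in place of code of your own. Each camera call takes 0.05 s, during which the arm holds its last target.

## Working session

There is one attempt and no reset: what is moved stays moved. The work goes in short steps, Python scripts to look and compute and a tool call to move; the robot and the scene stay as the last step left them, time stands still between calls to the robot, and variables do not carry over. Pictures are saved under pics/ and viewed, and the job is handed in when it is done.

Besides the shell and the picture viewer there is one more tool, called after ">>>" as name(argument=value, ...) on one line, values as JSON. apply_moves: Moves the arm, as the interface text tells. Its arguments: {"type":"object","properties":{"deltas":{"type":"string"},"jaw":{"type":"number"}},"required":["deltas"]}

```bash
ls; mkdir -p pics; cat > h.py <<'E'
import numpy as np,cv2
from bench import ctrl
def cap(n,f=None):
    d=ctrl.capture(n)
    if f: cv2.imwrite('pics/'+f+'.png',cv2.cvtColor(d['image'],cv2.COLOR_RGB2BGR))
    return d
def foc(d): return d['image'].shape[0]/2/np.tan(np.radians(d['vfov'])/2)
def w(d,p):
    V=np.array(d['view']); return V[:3,:3].T@(np.array(p)-V[:3,3])
def pix(d,p):
    V=np.array(d['view']); c=V[:3,:3]@np.array(p)+V[:3,3]; f=foc(d); return d['cx']+f*c[0]/c[2], d['cy']+f*c[1]/c[2]
def ray(d,u,v,z):
    V=np.array(d['view']);f=foc(d); r=V[:3,:3].T@np.array([(u-d['cx'])/f,(v-d['cy'])/f,1]); o=-V[:3,:3].T@V[:3,3]
    return o+r*(z-o[2])/r[2]
E
python3 - <<'E'
from h import *
np.set_printoptions(precision=1,suppress=True)
for c in ['scene','top','wrist']:
    d=cap(c,c+'0'); V=np.array(d['view']); print(c,d['vfov'],d['cx'],d['cy'],-V[:3,:3].T@V[:3,3])
    if c=='wrist': continue
    for l in ['large_jar','small_jar','cast','bur_block','board_large_round','board_small_round','board_d','board_oblong','rubber_pad','tumbler']:
        for r in ctrl.spot_point(c,l)[:3]: print(l,round(r['conf'],2),w(d,r['point']),pix(d,w(d,r['point'])))
print(ctrl.get_state())
E
```

```text
pics
scene 55.54131940783305 259.8471975154947 196.7577178438784 [   7.4 -349.2  713.7]
large_jar 0.62 [397.2 184.5   3.6] (np.float64(187.5691439552639), np.float64(215.0957802652108))
small_jar 0.32 [396.3 185.9   2.2] (np.float64(186.99360916239053), np.float64(215.42141985753526))
cast 0.88 [362.4 316.4   6.6] (np.float64(143.0377563392096), np.float64(201.01678117148546))
cast 0.7 [429.   51.    1.4] (np.float64(235.1351250340294), np.float64(231.05120776565343))
bur_block 0.98 [ 499.8 -241.6    4.4] (np.float64(355.0460312904323), np.float64(268.76313496035493))
board_large_round 0.68 [ 456.2 -104.5    2.4] (np.float64(293.516783770304), np.float64(253.22618222851438))
board_small_round 0.84 [394.3 180.    4.3] (np.float64(187.9880643897332), np.float64(216.3696742840996))
board_d 0.71 [ 501.7 -250.5    0.3] (np.float64(358.726007381748), np.float64(271.17030413644875))
board_oblong 0.7 [360.5 316.3   7. ] (np.float64(142.4634430857859), np.float64(201.35663902848623))
board_oblong 0.6 [357.5 320.9   3.7] (np.float64(140.78767387662316), np.float64(202.157745943063))
rubber_pad
[... 1622 characters left out ...]
4.4  -3.3] (np.float64(166.29571132837754), np.float64(204.45463438743155))
tumbler 0.32 [ 463.4 -107.     7.1] (np.float64(304.1368279853657), np.float64(214.07189355961202))
wrist 65.70646984690485 257.08178778009705 188.68058058012676 [119.1 567.3 383.5]
{'clock': 1.15, 'joint_positions': array([ 1. ,  0.2,  1.6, -0. ,  1.4, -0.2]), 'joint_vel': array([-0.,  0.,  0.,  0.,  0., -0.]), 'joint_efforts': array([  0. , -38.6, -32.2,   0.1,   0. ,   0. ]), 'position': array([185.7, 544.2, 214.6]), 'eef_rot': array([[-0.9,  0.3, -0. ],
       [ 0.3,  0.9, -0. ],
       [-0. , -0. , -1. ]]), 'ft_force': array([-0.1, -0.3,  0.8]), 'torque': array([-0., -0.,  0.]), 'finger_gap': 0.9980087793005862}
```

```bash
python3 - <<'E'
import cv2
a=cv2.imread('pics/top0.png')[160:290,130:400]; cv2.imwrite('pics/top0c.png',cv2.resize(a,(780,376),interpolation=cv2.INTER_CUBIC))
a=cv2.imread('pics/scene0.png')[140:320,100:400]; cv2.imwrite('pics/scene0c.png',cv2.resize(a,(800,480),interpolation=cv2.INTER_CUBIC))
E
```

```text
(no output)
```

View pics/top0c.png

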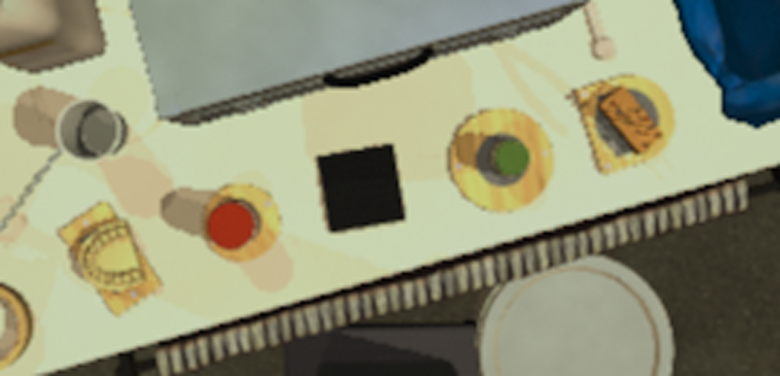

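View pics/scene0c.png

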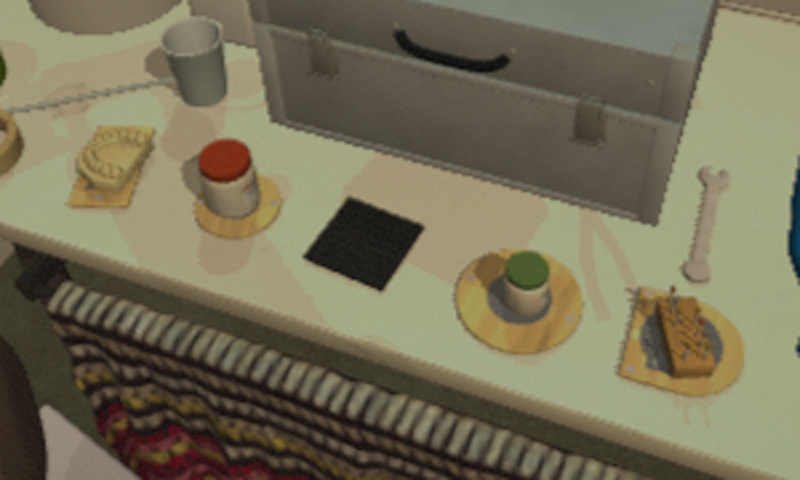

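View pics/top0.png

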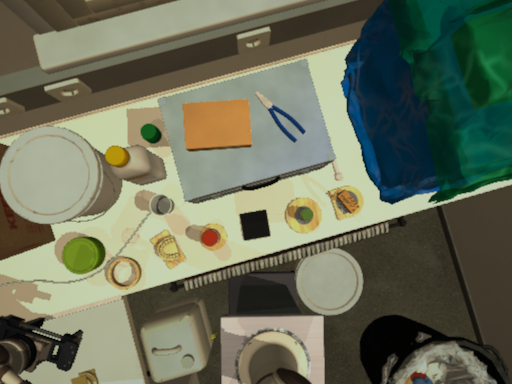

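View pics/wrist0.png

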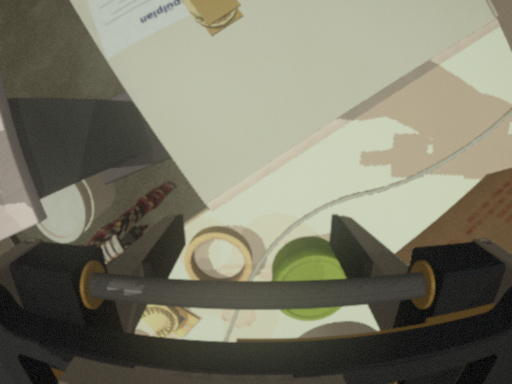

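Order along the row from +y: cast on the oblong board, red-lidded large jar on the small round board, empty pad, green-lidded small jar on the large round board, bur block on the D board. The green look-alike stands behind, near (723,367).

```bash
cat >> h.py <<'E'
def poly(d,m,z):
    c=max(cv2.findContours(m.astype(np.uint8),cv2.RETR_EXTERNAL,cv2.CHAIN_APPROX_NONE)[0],key=cv2.contourArea)[:,0,:]
    return np.array([ray(d,u,v,z)[:2] for u,v in c],np.float32)
E
python3 - <<'E'
from h import *
np.set_printoptions(precision=2,suppress=True)
for c in ['scene','top']:
    d=cap(c)
    for l,z in [('large_jar',62+6),('small_jar',51),('cast',22),('bur_block',24),('board_large_round',6),('board_small_round',6),('board_d',6),('board_oblong',6),('rubber_pad',6)]:
        for r in ctrl.outline_of(c,l)[:3]:
            P=poly(d,r['pixels'],z); R=cv2.minAreaRect(P); b=cv2.boxPoints(R); e=b[1]-b[0];f=b[2]-b[1]
            if np.linalg.norm(e)<np.linalg.norm(f): e,f=f,e
            print(c,l,round(r['conf'],2),'ctr',np.array(R[0]),'long',np.linalg.norm(e),'short',np.linalg.norm(f),'ang',np.degrees(np.arctan2(e[1],e[0]))%180, 'circ',cv2.minEnclosingCircle(P))
print(ctrl.get_state()['eef_rot'])
E
```

```text
scene large_jar 0.66 ctr [378.67 162.64] long 93.75479 short 49.228485 ang 51.36357 circ ((379.39971923828125, 162.05551147460938), 46.90293502807617)
scene cast 0.83 ctr [355.96 313.81] long 78.35788 short 66.82467 ang 16.69912 circ ((356.344482421875, 308.11370849609375), 43.16637420654297)
scene bur_block 0.78 ctr [ 496.63 -241.47] long 81.16698 short 40.18828 ang 41.165596 circ ((493.7379455566406, -238.89451599121094), 41.26182556152344)
scene board_large_round 0.87 ctr [ 457.03 -104.7 ] long 110.609146 short 107.75624 ang 106.35622 circ ((458.46832275390625, -102.68099212646484), 56.96889877319336)
scene board_small_round 0.89 ctr [391.49 171.52] long 81.459816 short 70.009544 ang 152.16586 circ ((395.02197265625, 178.0998077392578), 42.57305908203125)
scene board_d 0.6 ctr [ 501.31 -243.84] long 100.36557 short 95.07231 ang 17.467764 circ ((497.8440246582031, -233.39190673828125), 58.623477935791016)
scene board_oblong 0.72 ctr [328.82 299.43] long 58.50203 short 38.923656 ang 125.31517 circ ((331.3775634765625, 301.0014343261719), 32.68076705932617)
scene rubber_pad 0.95 ctr 
[... 994 characters left out ...]
80511474609375), 55.9439582824707)
top board_small_round 0.71 ctr [396.12 176.35] long 80.495415 short 77.58263 ang 179.47765 circ ((396.8656311035156, 174.57797241210938), 42.216915130615234)
top board_d 0.77 ctr [ 502.05 -246.44] long 97.007866 short 95.6914 ang 16.213177 circ ((498.8168640136719, -237.43048095703125), 57.62029266357422)
top rubber_pad 0.8 ctr [431.58  46.44] long 84.774506 short 84.08877 ang 8.61701 circ ((431.47503662109375, 46.97797775268555), 53.5805778503418)
top rubber_pad 0.41 ctr [326.22 293.12] long 59.37577 short 27.180176 ang 123.96968 circ ((326.084228515625, 292.9694519042969), 29.746747970581055)
[[-0.95  0.32 -0.  ]
 [ 0.32  0.95 -0.  ]
 [ 0.   -0.   -1.  ]]
```

>>> apply_moves(deltas="0 0 0 -10.7;0 0 0 -10.7;0 0 0 -10.7;0 0 0 0")

```text
clock: 2.65
position: [185.7, 544.2, 214.6]
eef_rot: [[-0.974, -0.227, 0.0], [-0.227, 0.974, 0.0], [-0.0, 0.0, -1.0]]
ft_force: [0.3, 1.4, 0.3]
finger_gap: 1.001
```

```bash
cat >> h.py <<'E'
def go(x,y,z=None):
    s=ctrl.get_state(); R=np.array(s['eef_rot']); p=np.array(s['position'])
    t=np.array([x,y,p[2] if z is None else z]); dl=R.T@(t-p); n=np.linalg.norm(dl)
    print('clk %.2f phi %.2f pos %s delta %s n=%.0f rows>=%d gap %.3f F %s'%(s['clock'],np.degrees(np.arctan2(R[1,1],R[0,1])),p.round(1),dl.round(1),n,int(np.ceil(n/58)),s['finger_gap'],np.round(s['ft_force'],1)))
    return dl
E
python3 -c "
from h import *
go(400,-98,200);print(ctrl.get_state()['joint_positions'])"
```

```text
clk 2.65 phi 103.15 pos [185.7 544.2 214.6] delta [ -62.6 -674.1   14.6] n=677 rows>=12 gap 1.001 F [0.3 1.4 0.3]
[ 1.03190713e+00  1.58389232e-01  1.59700273e+00 -7.98806867e-06
  1.38617347e+00 -7.68325392e-01]
```

>>> apply_moves(deltas="-10 -56 1 0;-10 -56 1 0;-10 -56 1 0;-10 -56 1 0;-10 -56 1 0;-10 -56 1 0;-10 -56 1 0;-10 -56 1 0;-10 -56 1 0;-10 -56 1 0;-10 -56 1 0;-10 -56 1 0")

```text
clock: 4.15
position: [457.2, -84.4, 202.9]
eef_rot: [[-0.974, -0.225, 0.001], [-0.225, 0.974, -0.0], [-0.001, -0.0, -1.0]]
ft_force: [0.4, 1.5, 0.2]
finger_gap: 1.0
```

```bash
python3 - <<'E'
from h import *
np.set_printoptions(precision=1,suppress=True)
go(460,-105,200)
d=cap('wrist','w1'); print(d['view'],foc(d))
for l in ['small_jar','board_large_round','bur_block','board_d','cast']:
    for r in ctrl.spot_point('wrist',l)[:2]: print(l,round(r['conf'],2),w(d,r['point']))
E
```

```text
clk 4.15 phi 102.99 pos [457.2 -84.4 202.9] delta [  2.  -20.7   2.9] n=21 rows>=1 gap 1.000 F [0.4 1.5 0.2]
[[  -0.2    1.     0.   184.8]
 [   0.9    0.2    0.3 -438.5]
 [   0.2    0.1   -1.   269.6]
 [   0.     0.     0.     1. ]] 297.3186396354542
small_jar 0.82 [ 460.  -107.1    6.1]
small_jar 0.6 [ 502.5 -239.1    6.7]
board_large_round 0.8 [458.8 -97.2   0.2]
bur_block 0.61 [ 505.5 -237.5    4.2]
board_d 0.66 [361.6 322.9   2.8]
board_d 0.58 [ 501.8 -237.5    0. ]
cast 0.72 [365.5 318.9   6.5]
```

View pics/w1.png

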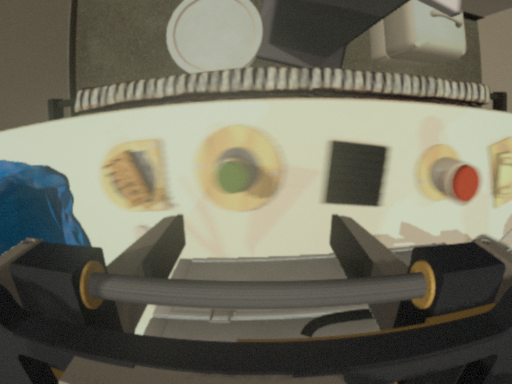

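```bash
cat >> h.py <<'E'
def fray(d,u,v,z):
    V=np.array(d['view']);f=foc(d); a=np.array([u-d['cx'],v-d['cy']]);r=np.hypot(*a);t=r/f
    c=np.array([np.sin(t)*a[0]/max(r,1e-9),np.sin(t)*a[1]/max(r,1e-9),np.cos(t)])
    q=V[:3,:3].T@c;o=-V[:3,:3].T@V[:3,3]; return o+q*(z-o[2])/q[2]
def fpix(d,p):
    V=np.array(d['view']);c=V[:3,:3]@np.array(p,float)+V[:3,3];f=foc(d);rr=np.hypot(c[0],c[1]);t=np.arctan2(rr,c[2]); return d['cx']+f*t*c[0]/rr,d['cy']+f*t*c[1]/rr
def rectify(d,z,cx,cy,half=90,s=3,fish=True,f=None):
    # top-down picture of plane z; image right=-y, down=-x
    n=int(2*half*s); mx=np.zeros((n,n),np.float32);my=mx.copy()
    P=fpix if fish else pix
    for i in range(n):
        for j in range(n):
            mx[i,j],my[i,j]=P(d,[cx+half-(i+.5)/s,cy+half-(j+.5)/s,z])
    im=cv2.remap(d['image'],mx,my,cv2.INTER_CUBIC)
    if f: cv2.imwrite('pics/'+f+'.png',cv2.cvtColor(im,cv2.COLOR_RGB2BGR))
    return im
def outl(c,d,l,z,fish=True):
    for r in ctrl.outline_of(c,l)[:3]:
        cs=max(cv2.findContours(r['pixels'].astype(np.uint8),cv2.RETR_EXTERNAL,cv2.CHAIN_APPROX_NONE)[0],key=cv2.contourArea)[:,0,:]
        P=np.array([(fray if fish else ray)(d,u,v,z)[:2] for u,v in cs],np.float32); R=cv2.minAreaRect(P); b=cv2.boxPoints(R); e=b[1]-b[0];f=b[2]-b[1]
        if np.linalg.norm(e)<np.linalg.norm(f): e,f=f,e
        print(c,l,round(r['conf'],2),'ctr',np.array(R[0]).round(1),'long %.1f short %.1f ang %.1f'%(np.linalg.norm(e),np.linalg.norm(f),np.degrees(np.arctan2(e[1],e[0]))%180), 'circ',np.round([*cv2.minEnclosingCircle(P)[0],cv2.minEnclosingCircle(P)[1]],1))
E
python3 - <<'E'
from h import *
d=cap('wrist')
for l,z in [('small_jar',51),('board_large_round',6),('board_small_round',6),('board_d',6),('bur_block',24),('rubber_pad',6)]: outl('wrist',d,l,z)
a=rectify(d,6,460,-105,65,3); b=rectify(d,6,500,-245,65,3)
cv2.imwrite('pics/r1.png',cv2.cvtColor(np.hstack([a,b]),cv2.COLOR_RGB2BGR))
E
```

```text
wrist board_large_round 0.59 ctr [ 461. -103.] long 110.3 short 109.0 ang 12.7 circ [ 460.6 -103.7   56.5]
wrist board_small_round 0.8 ctr [397.6 169.3] long 82.5 short 69.7 ang 0.3 circ [397.9 175.1  43.5]
wrist board_small_round 0.41 ctr [340.1 299.2] long 60.2 short 57.1 ang 123.4 circ [339.5 300.3  40.2]
wrist board_d 0.68 ctr [ 502.  -242.1] long 96.4 short 95.5 ang 106.3 circ [ 499.5 -232.1   58.7]
wrist bur_block 0.86 ctr [ 500.6 -238.4] long 70.5 short 47.5 ang 38.7 circ [ 500.4 -238.3   38.5]
wrist rubber_pad 0.59 ctr [432.1  48.2] long 86.2 short 85.1 ang 9.1 circ [432.   48.1  57.6]
```

View pics/r1.png

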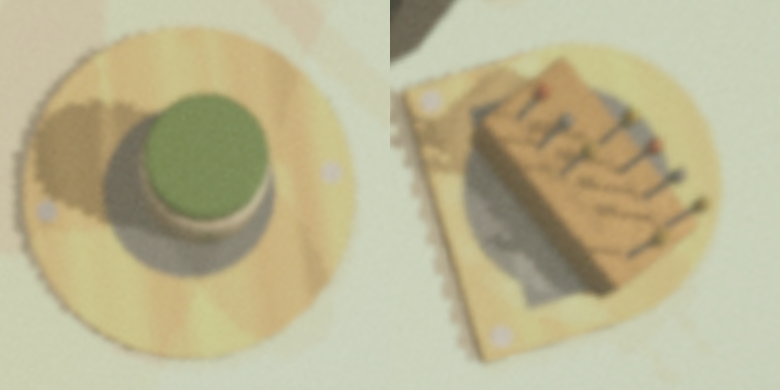

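```bash
python3 - <<'E'
from h import *
d=cap('wrist')
a=rectify(d,51,460,-105,65,3); b=rectify(d,24,500,-245,65,3)
for i in (a,b): cv2.circle(i,(195,195),2,(255,0,0),-1)
h=cv2.cvtColor(a,cv2.COLOR_RGB2HSV); m=cv2.inRange(h,(40,80,40),(85,255,200)); c=max(cv2.findContours(m,0,1)[0],key=cv2.contourArea); (u,v),r=cv2.minEnclosingCircle(c); print('lid',460+65-v/3,-40-u/3,r/3)
cv2.imwrite('pics/r2.png',cv2.cvtColor(np.hstack([a,b]),cv2.COLOR_RGB2BGR))
E
```

```text
lid 475.1666666666667 -109.83333333333333 0.5270796219507853
```

View pics/r2.png

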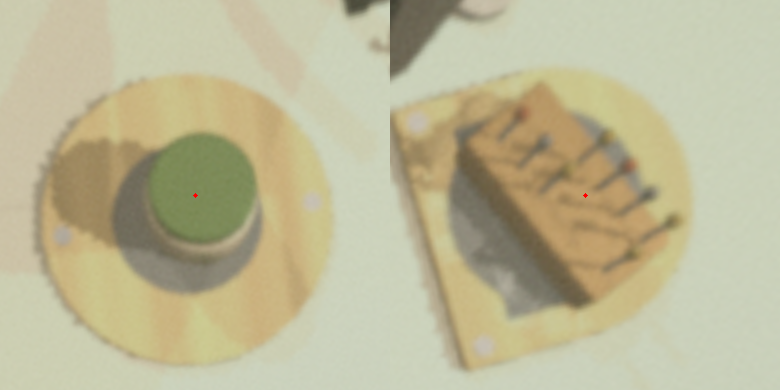

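```bash
python3 -c "
from h import *
go(462.7,-107.7,18);"
```

```text
clk 4.85 phi 103.29 pos [456.6 -82.  202.7] delta [  0.  -26.4 184.7] n=187 rows>=4 gap 1.001 F [ 0.6  0.  -0.5]
```

>>> apply_moves(deltas="0 -26.5 40 0;0 0 50 0;0 0 50 0;0 0 30 0;0 0 15 0;0 0 0 0;0 0 0 0")

```text
clock: 5.72
position: [464.0, -108.8, 19.1]
eef_rot: [[-0.973, -0.229, 0.003], [-0.229, 0.973, -0.001], [-0.002, -0.002, -1.0]]
ft_force: [0.2, -0.1, -0.3]
finger_gap: 1.002
```

```bash
python3 -c "
from h import *
go(462.7,-107.7,18);cap('wrist','w2')"
```

```text
clk 5.72 phi 103.27 pos [ 464.  -108.8   19.1] delta [1.  1.4 1.1] n=2 rows>=1 gap 1.002 F [ 0.2 -0.1 -0.3]
```

View pics/w2.png

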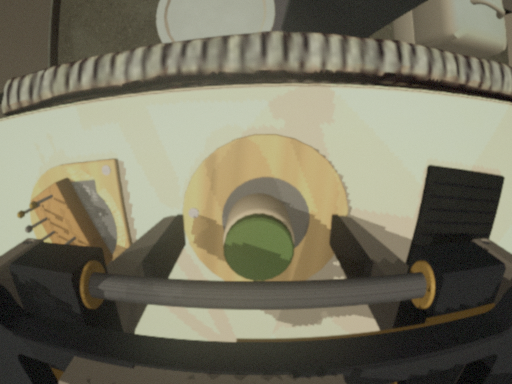

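The jar's lid (258,245) lies midway between the fingers; closing.

>>> apply_moves(deltas="0 0 0 0;0 0 0 0;0 0 0 0;0 0 0 0;0 0 0 0;0 0 0 0", jaw=1)

```text
clock: 6.52
position: [462.7, -108.2, 17.6]
eef_rot: [[-0.973, -0.229, -0.0], [-0.229, 0.973, 0.0], [0.0, 0.0, -1.0]]
ft_force: [-1.2, 0.4, 0.1]
finger_gap: 0.427
```

```bash
python3 -c "
from h import *
go(431.7,47.8,110)"
```

```text
clk 6.53 phi 103.26 pos [ 462.7 -108.2   17.6] delta [ -5.6 158.9 -92.4] n=184 rows>=4 gap 0.427 F [-1.2  0.4  0.1]
```

>>> apply_moves(deltas="0 0 -40 0;-1 40 -10 0;-2 53 0 0;-2 50 0 0;0 16 10 0;0 0 25 0;0 0 13 0;0 0 0 0;0 0 0 0")

```text
clock: 7.65
position: [431.6, 47.2, 20.0]
eef_rot: [[-0.974, -0.229, 0.001], [-0.229, 0.974, -0.0], [-0.0, -0.0, -1.0]]
ft_force: [0.1, 0.1, 0.7]
finger_gap: 0.431
```

```bash
python3 -c "
from h import *
go(431.7,47.8,18)"
```

```text
clk 7.65 phi 103.22 pos [431.6  47.2  20. ] delta [-0.2  0.5  2. ] n=2 rows>=1 gap 0.431 F [0.1 0.1 0.7]
```

>>> apply_moves(deltas="0 0 2 0;0 0 0 0;0 0 0 0")

```text
clock: 8.02
position: [431.2, 47.7, 17.8]
eef_rot: [[-0.973, -0.229, 0.0], [-0.229, 0.973, -0.0], [-0.0, -0.0, -1.0]]
ft_force: [0.6, 0.6, 0.0]
finger_gap: 0.427
```

>>> apply_moves(deltas="0 0 0 0;0 0 0 0;0 0 0 0;0 0 0 0;0 0 -50 0;0 0 -55 0;0 0 -55 0;0 0 -40 0;0 0 0 0;0 0 0 0", jaw=0)

```text
clock: 9.28
position: [430.5, 47.9, 216.5]
eef_rot: [[-0.973, -0.229, -0.002], [-0.229, 0.973, 0.0], [0.002, 0.001, -1.0]]
ft_force: [-1.1, 0.2, -0.9]
finger_gap: 0.997
```

```bash
python3 - <<'E'
from h import *
go(398.4,178.3,200)
d=cap('wrist','w3')
outl('wrist',d,'large_jar',68);outl('wrist',d,'board_small_round',6);outl('wrist',d,'board_oblong',6)
ims=[rectify(d,6,430,48,65,3),rectify(d,6,397,177,65,3),rectify(d,68,397,177,65,3),rectify(d,6,360,320,65,3)]
cv2.imwrite('pics/r3.png',cv2.cvtColor(np.vstack([np.hstack(ims[:2]),np.hstack(ims[2:])])[:,:],cv2.COLOR_RGB2BGR))
E
```

```text
clk 9.28 phi 103.26 pos [430.5  47.9 216.5] delta [  1.3 134.3  16.6] n=135 rows>=3 gap 0.997 F [-1.1  0.2 -0.9]
wrist large_jar 0.79 ctr [394.3 172.5] long 68.6 short 49.8 ang 78.7 circ [393.4 172.6  34.5]
wrist board_small_round 0.63 ctr [395.6 169.8] long 81.2 short 65.8 ang 169.7 circ [397.3 177.6  41.6]
wrist board_oblong 0.82 ctr [338.  302.4] long 64.0 short 53.9 ang 124.9 circ [338.8 302.1  40. ]
```

View pics/r3.png

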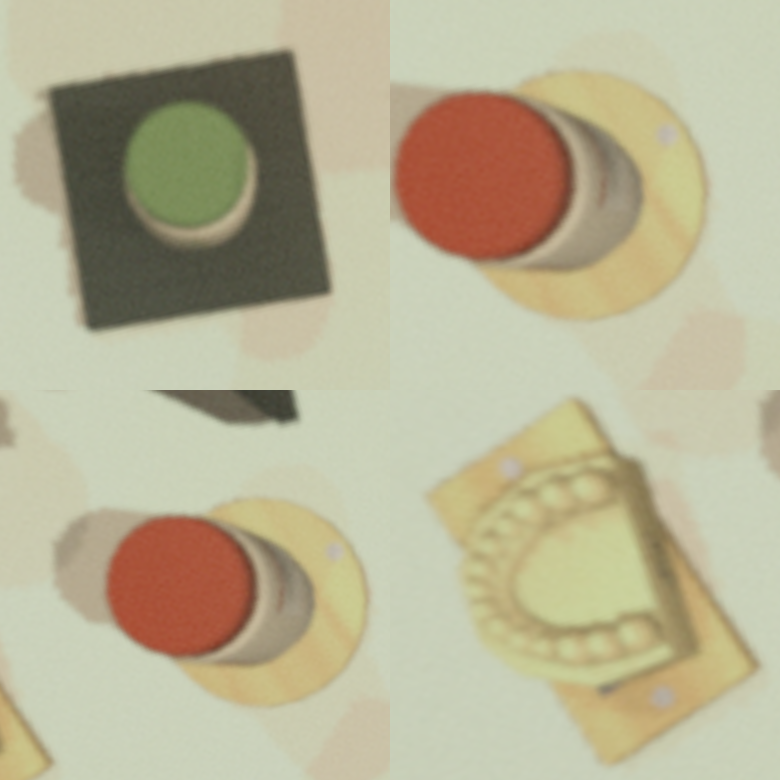

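```bash
python3 -c "
from h import *
go(397,181,26)"
```

```text
clk 9.47 phi 103.26 pos [430.2  47.9 216. ] delta [  1.2 136.9 190.1] n=234 rows>=5 gap 1.003 F [-0.5 -0.2  0.4]
```

>>> apply_moves(deltas="0 50 10 0;0 50 20 0;1 37 35 0;0 0 45 0;0 0 45 0;0 0 25 0;0 0 10 0;0 0 0 0;0 0 0 0")

```text
clock: 10.6
position: [399.8, 181.0, 28.7]
eef_rot: [[-0.973, -0.229, 0.002], [-0.229, 0.973, 0.0], [-0.002, -0.0, -1.0]]
ft_force: [-0.7, -0.3, 0.7]
finger_gap: 1.001
```

```bash
python3 -c "
from h import *
go(397,181,26);cap('wrist','w4')"
```

```text
clk 10.60 phi 103.26 pos [399.8 181.   28.7] delta [2.7 0.6 2.7] n=4 rows>=1 gap 1.001 F [-0.7 -0.3  0.7]
```

View pics/w4.png

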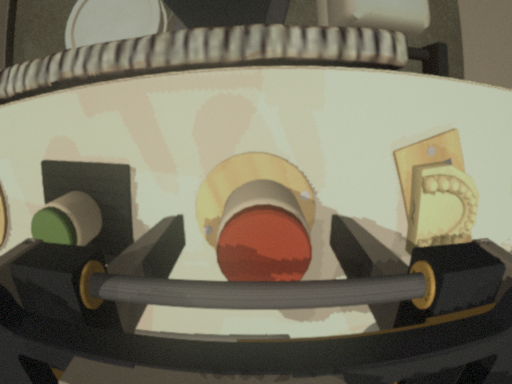

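The lid (264,243) lies between the fingers, body clear; nudge and close.

>>> apply_moves(deltas="2 0 1 0;0 0 0 0;0 0 0 0;0 0 0 0;0 0 0 0;0 0 0 0", jaw=1)

```text
clock: 11.4
position: [396.8, 180.6, 26.7]
eef_rot: [[-0.973, -0.229, -0.0], [-0.229, 0.973, 0.0], [-0.0, 0.0, -1.0]]
ft_force: [-0.5, 1.4, 1.3]
finger_gap: 0.557
```

```bash
python3 - <<'E'
from h import *
go(460.4,-103,26)
d=cap('wrist','w5')
a=rectify(d,68,397,177,65,3);cv2.imwrite('pics/r5.png',cv2.cvtColor(a,cv2.COLOR_RGB2BGR))
E
```

```text
clk 11.40 phi 103.25 pos [396.8 180.6  26.7] delta [   3.1 -290.6    0.6] n=291 rows>=6 gap 0.557 F [-0.5  1.4  1.3]
```

View pics/r5.png

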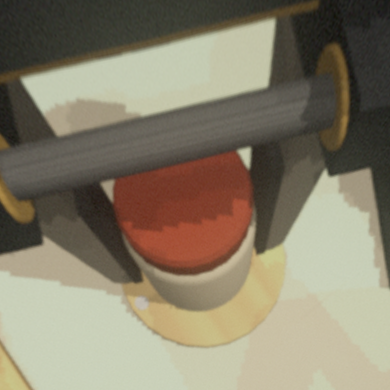

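>>> apply_moves(deltas="0 0 -50 0;0 -20 -40 0;0 -55 0 0;1 -55 0 0;1 -55 0 0;1 -55 0 0;0 -50.5 10 0;0 0 40 0;0 0 25 0;0 0 10 0;0 0 0 0;0 0 0 0")

```text
clock: 12.95
position: [461.4, -103.4, 32.8]
eef_rot: [[-0.973, -0.23, 0.002], [-0.23, 0.973, -0.001], [-0.002, -0.002, -1.0]]
ft_force: [0.8, -0.9, -1.0]
finger_gap: 0.56
```

```bash
python3 - <<'E'
from h import *
go(461,-103,26.7)
d=cap('wrist','w6')
E
```

```text
clk 12.95 phi 103.28 pos [ 461.4 -103.4   32.8] delta [0.3 0.5 6. ] n=6 rows>=1 gap 0.560 F [ 0.8 -0.9 -1. ]
```

View pics/w6.png

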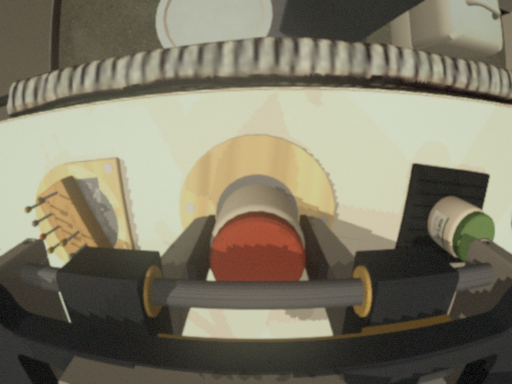

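>>> apply_moves(deltas="0 0 4 0;0 0 1 0;0 0 0 0;0 0 0 0")

```text
clock: 13.5
position: [460.5, -103.0, 26.7]
eef_rot: [[-0.973, -0.229, 0.0], [-0.229, 0.973, 0.0], [-0.0, 0.0, -1.0]]
ft_force: [0.0, -0.1, -0.3]
finger_gap: 0.559
```

```bash
python3 - <<'E'
from h import *
go(461,-103,26.7)
E
```

```text
clk 13.50 phi 103.26 pos [ 460.5 -103.    26.7] delta [-0.5 -0.1  0. ] n=0 rows>=1 gap 0.559 F [ 0.  -0.1 -0.3]
```

>>> apply_moves(deltas="0 0 0 0;0 0 0 0;0 0 0 0;0 0 0 0;0 0 -30 0;0 0 -55 0;0 0 -55 0;0 0 -40 0;0 40 0 0;0 0 0 0;0 0 0 0;0 0 0 0", jaw=0)

```text
clock: 15.0
position: [451.2, -64.7, 206.2]
eef_rot: [[-0.973, -0.229, -0.001], [-0.229, 0.973, 0.0], [0.001, 0.0, -1.0]]
ft_force: [0.7, -0.7, 0.6]
finger_gap: 0.998
```

```bash
python3 - <<'E'
from h import *
go(430,48,18)
d=cap('wrist','w7')
ims=[rectify(d,6,460,-103,65,3),rectify(d,51,430,48,65,3),rectify(d,68,460,-103,65,3),rectify(d,6,430,48,65,3)]
for i in ims: cv2.circle(i,(195,195),2,(0,0,255),-1)
cv2.imwrite('pics/r7.png',cv2.cvtColor(np.vstack([np.hstack(ims[:2]),np.hstack(ims[2:])])[:,:],cv2.COLOR_RGB2BGR))
E
```

```text
clk 15.00 phi 103.22 pos [451.2 -64.7 206.2] delta [ -5.2 114.5 188.2] n=220 rows>=4 gap 0.998 F [ 0.7 -0.7  0.6]
```

View pics/r7.png

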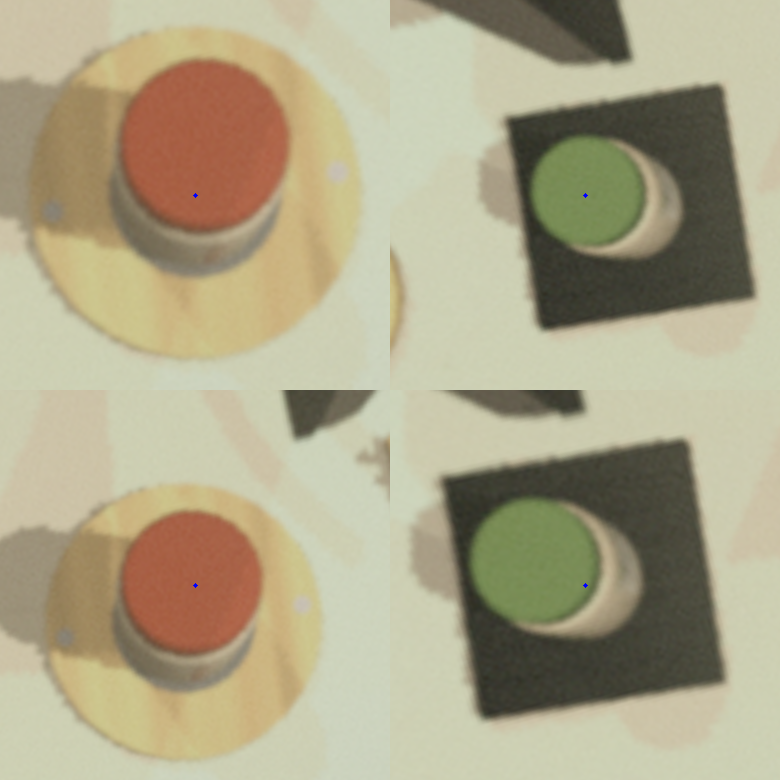

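Large jar sits centred on its mark. Fetch the small jar.

>>> apply_moves(deltas="0 50 10 0;-2 50 20 0;-4 13 35 0;0 0 45 0;0 0 45 0;0 0 25 0;0 0 10 0;0 0 0 0;0 0 0 0;0 0 0 0")

```text
clock: 16.3
position: [432.3, 47.0, 17.7]
eef_rot: [[-0.973, -0.229, 0.002], [-0.229, 0.973, -0.0], [-0.002, -0.001, -1.0]]
ft_force: [-0.7, 0.3, -0.8]
finger_gap: 1.0
```

```bash
python3 - <<'E'
from h import *
go(431.3,47,18)
E
```

```text
clk 16.30 phi 103.26 pos [432.3  47.   17.7] delta [ 1.   0.2 -0.3] n=1 rows>=1 gap 1.000 F [-0.7  0.3 -0.8]
```

>>> apply_moves(deltas="0 0 0 0;0 0 0 0;0 0 0 0;0 0 0 0;0 0 0 0;0 0 0 0", jaw=1)

```text
clock: 17.05
position: [431.2, 47.3, 16.6]
eef_rot: [[-0.973, -0.229, -0.0], [-0.229, 0.973, 0.0], [0.0, 0.0, -1.0]]
ft_force: [-0.4, 0.1, -0.2]
finger_gap: 0.43
```

```bash
python3 - <<'E'
from h import *
go(397,178,18)
E
```

```text
clk 17.05 phi 103.26 pos [431.2  47.3  16.6] delta [  3.3 135.1  -1.4] n=135 rows>=3 gap 0.430 F [-0.4  0.1 -0.2]
```

>>> apply_moves(deltas="0 0 -40 0;1 35 0 0;1 50 0 0;1 50 0 0;0 0 20 0;0 0 15 0;0 0 4 0;0 0 0 0;0 0 0 0;0 0 0 0")

```text
clock: 18.3
position: [397.8, 177.8, 17.9]
eef_rot: [[-0.973, -0.229, 0.001], [-0.229, 0.973, 0.0], [-0.001, -0.0, -1.0]]
ft_force: [-0.5, -0.9, -0.6]
finger_gap: 0.431
```

```bash
python3 - <<'E'
from h import *
go(397,178,16.8)
E
```

```text
clk 18.30 phi 103.23 pos [397.8 177.8  17.9] delta [0.7 0.4 1.1] n=1 rows>=1 gap 0.431 F [-0.5 -0.9 -0.6]
```

>>> apply_moves(deltas="0 0 1 0;0 0 0 0")

```text
clock: 18.55
position: [397.3, 177.9, 16.6]
eef_rot: [[-0.973, -0.229, -0.0], [-0.229, 0.973, -0.0], [0.0, 0.0, -1.0]]
ft_force: [0.5, 0.0, -1.1]
finger_gap: 0.429
```

>>> apply_moves(deltas="0 0 0 0;0 0 0 0;0 0 0 0;0 0 0 0;0 0 -30 0;0 0 -55 0;0 0 -55 0;0 0 -45 0;0 45 0 0;0 0 0 0;0 0 0 0;0 0 0 0", jaw=0)

```text
clock: 20.05
position: [386.9, 221.0, 201.0]
eef_rot: [[-0.974, -0.228, -0.001], [-0.228, 0.974, -0.001], [0.001, -0.0, -1.0]]
ft_force: [0.1, -0.7, 0.0]
finger_gap: 0.997
```

```bash
python3 - <<'E'
from h import *
go(360,320,18)
d=cap('wrist','w8')
ims=[rectify(d,6,397,178,65,3),rectify(d,51,397,178,65,3),rectify(d,6,360,318,65,3),rectify(d,22,360,318,65,3)]
for i in ims: cv2.circle(i,(195,195),2,(0,0,255),-1)
cv2.imwrite('pics/r8.png',cv2.cvtColor(np.vstack([np.hstack(ims[:2]),np.hstack(ims[2:])])[:,:],cv2.COLOR_RGB2BGR))
E
```

```text
clk 20.05 phi 103.21 pos [386.9 221.  201. ] delta [  3.4 102.6 183. ] n=210 rows>=4 gap 0.997 F [ 0.1 -0.7  0. ]
```

View pics/r8.png

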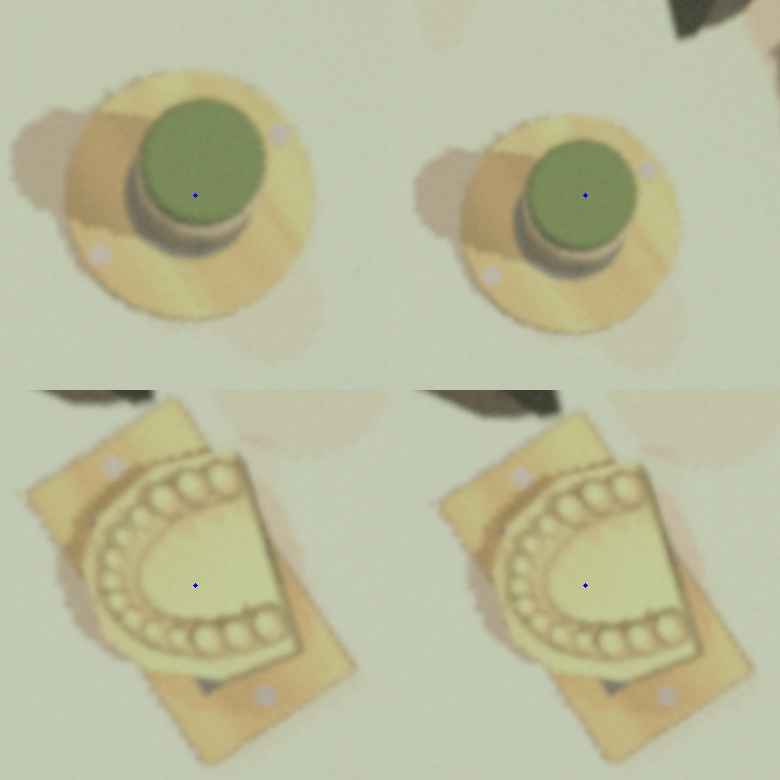

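Both jars are centred on their marks. Next the bur block: look from closer first.

```bash
python3 - <<'E'
from h import *
go(490,-195,200)
E
```

```text
clk 20.10 phi 103.20 pos [387.  221.  201.1] delta [  -5.3 -428.6    1.2] n=429 rows>=8 gap 0.996 F [0.2 0.5 0.1]
```

>>> apply_moves(deltas="-1 -55 0 0;-1 -55 0 0;-1 -55 0 0;-1 -55 0 0;-1 -55 0 0;0 -55 0 0;0 -55 0 0;0 -43.5 0 0;0 0 0 0;0 0 0 0")

```text
clock: 21.35
position: [489.6, -193.8, 201.2]
eef_rot: [[-0.973, -0.229, -0.001], [-0.229, 0.973, 0.001], [0.001, 0.001, -1.0]]
ft_force: [0.6, -0.4, -0.3]
finger_gap: 1.001
```

```bash
python3 - <<'E'
from h import *
go(502.7,-237.7,18)
d=cap('wrist','w9')
ims=[rectify(d,6,503,-243,65,3),rectify(d,24,503,-243,65,3)]
for i in ims: cv2.circle(i,(195,195),2,(0,0,255),-1)
cv2.imwrite('pics/r9.png',cv2.cvtColor(np.hstack(ims[:2]),cv2.COLOR_RGB2BGR))
E
```

```text
clk 21.35 phi 103.22 pos [ 489.6 -193.8  201.2] delta [ -2.8 -45.9 183.1] n=189 rows>=4 gap 1.001 F [ 0.6 -0.4 -0.3]
```

View pics/r9.png

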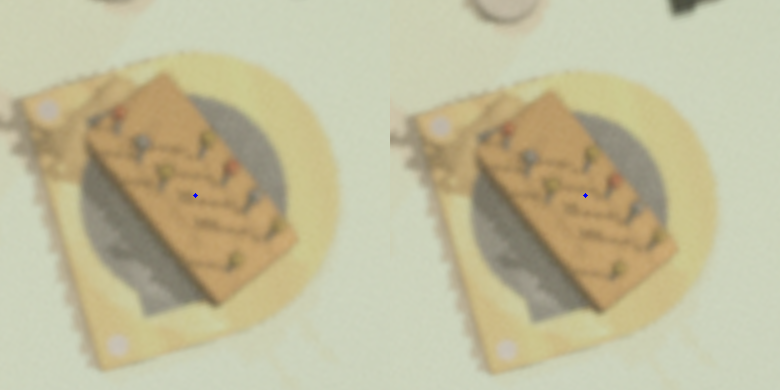

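View pics/w9.png

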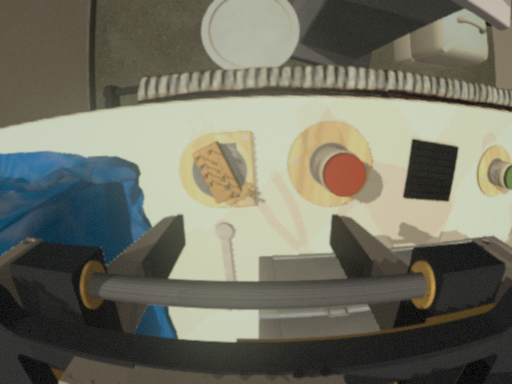

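>>> apply_moves(deltas="0 0 0 -10.7;0 0 0 -10.7;0 0 0 -3.7;0 0 0 0;0 0 0 0")

```text
clock: 22.02
position: [490.1, -193.4, 201.7]
eef_rot: [[-0.784, -0.62, 0.0], [-0.62, 0.784, 0.0], [-0.0, 0.0, -1.0]]
ft_force: [0.1, -0.0, -0.9]
finger_gap: 0.998
```

```bash
python3 - <<'E'
from h import *
go(509,-234,11)
E
```

```text
clk 22.02 phi 128.35 pos [ 490.1 -193.4  201.7] delta [ 10.4 -43.5 190.7] n=196 rows>=4 gap 0.998 F [ 0.1 -0.  -0.9]
```

>>> apply_moves(deltas="5 -22 0 0;5 -15 0 0;0 -6 0 0;0 0 30 0;0 0 0 0")

```text
clock: 22.65
position: [507.5, -232.7, 169.2]
eef_rot: [[-0.784, -0.62, -0.005], [-0.62, 0.784, 0.004], [0.001, 0.006, -1.0]]
ft_force: [-0.5, -0.4, -0.4]
finger_gap: 0.998
```

```bash
python3 - <<'E'
from h import *
go(509,-234,11)
cap('scene','s10');cap('wrist','w10')
E
```

```text
clk 22.65 phi 128.35 pos [ 507.5 -232.7  169.2] delta [ -0.6  -2.9 158.1] n=158 rows>=3 gap 0.998 F [-0.5 -0.4 -0.4]
```

View pics/s10.png

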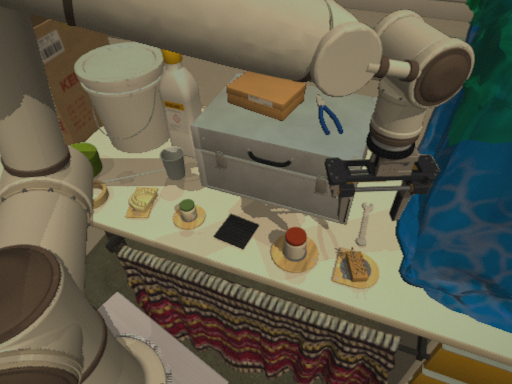

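View pics/w10.png

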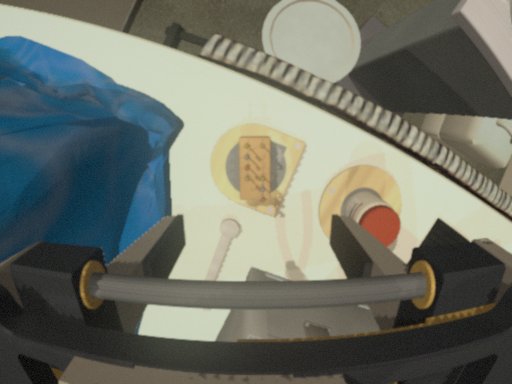

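```bash
python3 - <<'E'
from h import *
d=cap('wrist')
print(-np.array(d['view'])[:3,:3].T@np.array(d['view'])[:3,3])
for z in (0,100,150,200,300): print(z,np.round(fpix(d,[530,-350,z]),0),np.round(fpix(d,[580,-338,z]),0))
R=np.array(ctrl.get_state()['eef_rot']);p=np.array([509,-234,11.])
for a in (-37,37):
    for y in (-94,):
        q=p+R@np.array([a,y,-88]);print(q.round(0))
print(ctrl.get_state()['joint_positions'])
t=ctrl.capture('top')
print([np.round(pix(t,[530,-350,z])) for z in (0,250,500)])
E
```

```text
[ 453.94999564 -277.20826764  340.87091227]
0 [168. 127.] [153. 166.]
100 [135. 134.] [117. 187.]
150 [108. 140.] [ 90. 203.]
200 [ 68. 149.] [ 52. 227.]
300 [-93. 201.] [-71. 316.]
[ 596. -285.   99.]
[ 538. -331.   99.]
[-6.46449640e-01  1.55507148e-01  1.68501065e+00  4.93876473e-05
  1.29987245e+00 -2.88689688e+00]
[array([380., 192.]), array([414., 186.]), array([471., 175.])]
```

```bash
python3 - <<'E'
from h import *
go(494,-223,10)
E
```

```text
clk 22.85 phi 128.37 pos [ 509.6 -234.3  172.9] delta [  5.3  18.9 162.9] n=164 rows>=3 gap 1.000 F [0.1 0.1 0.1]
```

>>> apply_moves(deltas="5 19 0 0;0 0 40 0;0 0 40 0;0 0 40 0;0 0 25 0;0 0 10 0;0 0 5 0;0 0 0 0;0 0 0 0")

```text
clock: 23.98
position: [494.1, -222.8, 12.7]
eef_rot: [[-0.784, -0.621, 0.002], [-0.621, 0.784, -0.001], [-0.0, -0.002, -1.0]]
ft_force: [0.1, -0.6, -0.5]
finger_gap: 1.0
```

```bash
python3 - <<'E'
from h import *
go(494,-223,10)
cap('wrist','w11')
E
```

```text
clk 23.98 phi 128.36 pos [ 494.1 -222.8   12.7] delta [ 0.2 -0.1  2.7] n=3 rows>=1 gap 1.000 F [ 0.1 -0.6 -0.5]
```

View pics/w11.png

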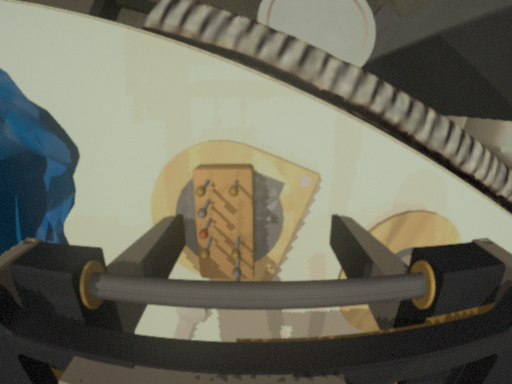

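The block (225,225) stands between the fingers, nearer to the left one as planned; close.

>>> apply_moves(deltas="0 0 1.5 0;0 0 0 0;0 0 0 0;0 0 0 0;0 0 0 0;0 0 0 0;0 0 0 0", jaw=1)

```text
clock: 24.9
position: [493.4, -222.4, 10.2]
eef_rot: [[-0.784, -0.621, 0.0], [-0.621, 0.784, -0.0], [-0.0, -0.0, -1.0]]
ft_force: [0.6, -0.8, 0.3]
finger_gap: 0.367
```

```bash
python3 - <<'E'
from h import *
go(494,-223,10)
d=cap('wrist','w12')
go(431.5,47.5,10)
E
```

```text
clk 24.90 phi 128.36 pos [ 493.4 -222.4   10.2] delta [-0.1 -0.9  0.2] n=1 rows>=1 gap 0.367 F [ 0.6 -0.8  0.3]
clk 24.95 phi 128.36 pos [ 493.4 -222.3   10.2] delta [-1.19e+02  2.50e+02  1.00e-01] n=277 rows>=5 gap 0.363 F [1.7 0.2 0.8]
```

View pics/w12.png

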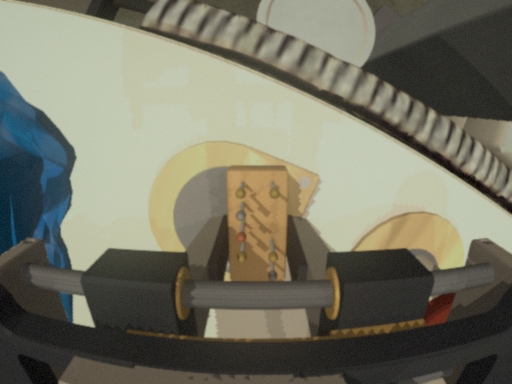

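>>> apply_moves(deltas="0 0 -50 0;0 0 -45 0;-24 50 0 0;-24 50 0 0;-24 50 0 0;-24 50 0 0;-23 50 10 0;0 0 40 0;0 0 30 0;0 0 10 0;0 0 0 0;0 0 0 0")

```text
clock: 26.45
position: [432.7, 47.3, 16.3]
eef_rot: [[-0.784, -0.62, 0.002], [-0.62, 0.784, -0.0], [-0.002, -0.002, -1.0]]
ft_force: [-0.7, -0.3, -1.4]
finger_gap: 0.365
```

```bash
python3 - <<'E'
from h import *
go(431.5,47.5,10.5)
E
```

```text
clk 26.45 phi 128.34 pos [432.7  47.3  16.3] delta [0.8 0.9 5.8] n=6 rows>=1 gap 0.365 F [-0.7 -0.3 -1.4]
```

>>> apply_moves(deltas="0 0 3 0;0 0 1.5 0;0 0 0 0;0 0 0 0")

```text
clock: 26.95
position: [431.5, 47.6, 10.7]
eef_rot: [[-0.784, -0.621, 0.0], [-0.621, 0.784, 0.0], [-0.0, -0.0, -1.0]]
ft_force: [0.1, 0.5, -1.7]
finger_gap: 0.366
```

```bash
python3 - <<'E'
from h import *
go(431.5,47.5,10.5)
E
```

```text
clk 26.95 phi 128.36 pos [431.5  47.6  10.7] delta [ 0.  -0.1  0.2] n=0 rows>=1 gap 0.366 F [ 0.1  0.5 -1.7]
```

>>> apply_moves(deltas="0 0 0 0;0 0 0 0;0 0 0 0;0 0 0 0;0 0 -30 0;0 0 -55 0;0 0 -55 0;0 0 -45 0;0 0 0 10.7;0 0 0 10.7;0 0 0 0;0 0 0 0", jaw=0)

```text
clock: 28.45
position: [431.3, 47.6, 195.4]
eef_rot: [[-0.956, -0.295, -0.0], [-0.295, 0.956, 0.0], [0.0, 0.0, -1.0]]
ft_force: [0.2, -0.3, -0.1]
finger_gap: 0.998
```

```bash
python3 - <<'E'
from h import *
go(361,317,10)
E
```

```text
clk 28.45 phi 107.14 pos [431.3  47.6 195.4] delta [-12.2 278.1 185.5] n=335 rows>=6 gap 0.998 F [ 0.2 -0.3 -0.1]
```

Go above the cast and look before descending.

>>> apply_moves(deltas="-2 55 0 0;-2 55 0 0;-2 55 0 0;-2 55 0 0;-2 35 0 0;-2 23 30 0;0 0 0 0;0 0 0 0")

```text
clock: 29.45
position: [362.2, 316.5, 166.1]
eef_rot: [[-0.956, -0.292, 0.0], [-0.292, 0.956, -0.0], [-0.0, -0.0, -1.0]]
ft_force: [-0.7, 0.4, 0.3]
finger_gap: 0.998
```

```bash
python3 - <<'E'
from h import *
go(361,317,10)
d=cap('wrist','w13')
ims=[rectify(d,6,360,318,65,3),rectify(d,22,360,318,65,3)]
for i in ims: cv2.circle(i,(195,195),2,(0,0,255),-1)
cv2.imwrite('pics/r13.png',cv2.cvtColor(np.hstack(ims[:2]),cv2.COLOR_RGB2BGR))
E
```

```text
clk 29.45 phi 107.01 pos [362.2 316.5 166.1] delta [  1.1   0.9 156.1] n=156 rows>=3 gap 0.998 F [-0.7  0.4  0.3]
```

View pics/r13.png

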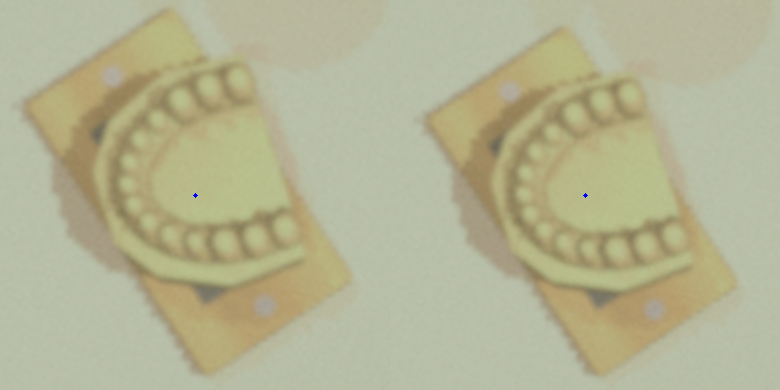

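View pics/w13.png

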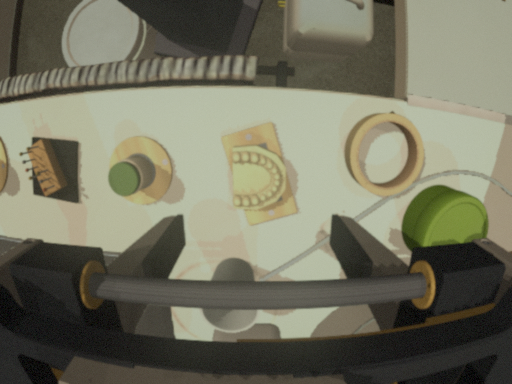

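>>> apply_moves(deltas="1 1.5 40 0;0 0 45 0;0 0 40 0;0 0 20 0;0 0 8 0;0 0 2 0;0 0 0 0;0 0 0 0")

```text
clock: 30.5
position: [361.3, 318.5, 11.6]
eef_rot: [[-0.957, -0.292, 0.002], [-0.292, 0.957, 0.001], [-0.002, 0.0, -1.0]]
ft_force: [0.6, 0.2, -0.0]
finger_gap: 1.001
```

```bash
python3 - <<'E'
from h import *
go(360.5,318,9.5)
d=cap('wrist','w14')
E
```

```text
clk 30.50 phi 106.96 pos [361.3 318.5  11.6] delta [ 0.9 -0.3  2.1] n=2 rows>=1 gap 1.001 F [ 0.6  0.2 -0. ]
```

View pics/w14.png

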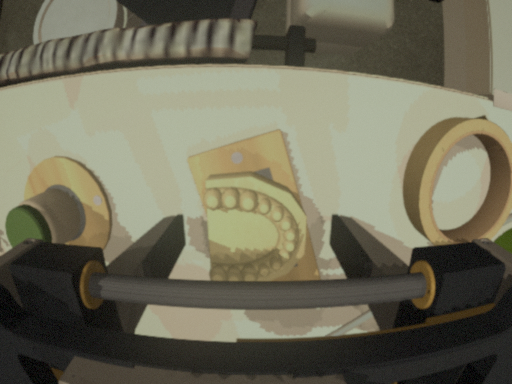

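The cast (255,230) lies square between the fingers; close.

>>> apply_moves(deltas="0 0 0.7 0;0 0 0 0;0 0 0 0;0 0 0 0;0 0 0 0;0 0 0 0", jaw=1)

```text
clock: 31.3
position: [360.4, 318.2, 9.9]
eef_rot: [[-0.957, -0.292, -0.0], [-0.292, 0.957, 0.0], [0.0, 0.0, -1.0]]
ft_force: [-1.0, 0.1, 0.7]
finger_gap: 0.624
```

```bash
python3 - <<'E'
from h import *
go(503,-244,10)
d=cap('wrist','w15')
E
```

```text
clk 31.30 phi 106.96 pos [360.4 318.2   9.9] delta [ 2.760e+01 -5.793e+02 -1.000e-01] n=580 rows>=10 gap 0.624 F [-1.   0.1  0.7]
```

View pics/w15.png

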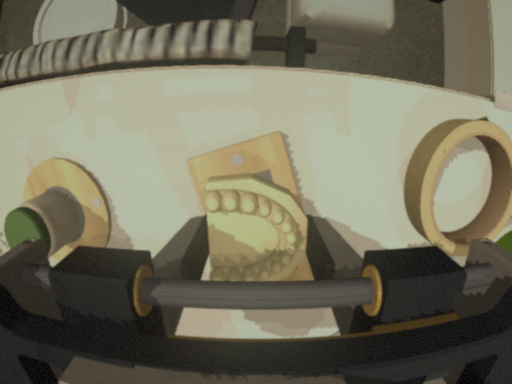

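>>> apply_moves(deltas="0 0 -50 0;0 0 -50 0;0 0 0 0;3 -55 0 0;3 -55 0 0;3 -55 0 0;3 -55 0 0;3 -55 0 0;3 -55 0 0;3 -55 0 0;3 -55 0 0;0 0 0 0")

```text
clock: 32.85
position: [465.7, -112.6, 108.7]
eef_rot: [[-0.958, -0.287, -0.001], [-0.287, 0.958, 0.0], [0.001, 0.0, -1.0]]
ft_force: [-0.6, 0.5, -0.1]
finger_gap: 0.624
```

```bash
python3 - <<'E'
from h import *
go(503,-244,10)
d=cap('wrist','w16')
E
```

```text
clk 32.85 phi 106.69 pos [ 465.7 -112.6  108.7] delta [   1.8 -136.6   98.7] n=169 rows>=3 gap 0.624 F [-0.6  0.5 -0.1]
```

View pics/w16.png

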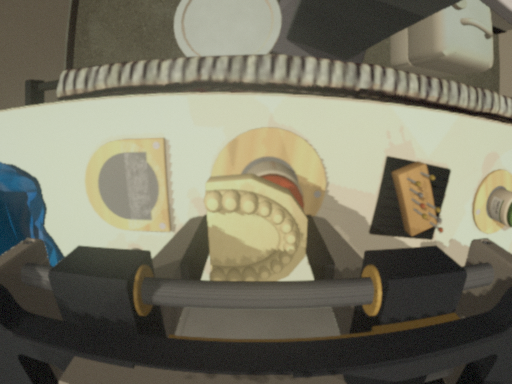

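```bash
python3 - <<'E'
from h import *
d=cap('wrist')
p=ctrl.get_state()['position'];print(p)
ims=[rectify(d,6,503,-244,65,3),rectify(d,p[2]+12,p[0],p[1],65,3)]
for i in ims: cv2.circle(i,(195,195),2,(0,0,255),-1)
cv2.imwrite('pics/r16.png',cv2.cvtColor(np.hstack(ims[:2]),cv2.COLOR_RGB2BGR))
E
```

```text
[ 464.74276239 -109.26568208  108.39016591]
```

View pics/r16.png

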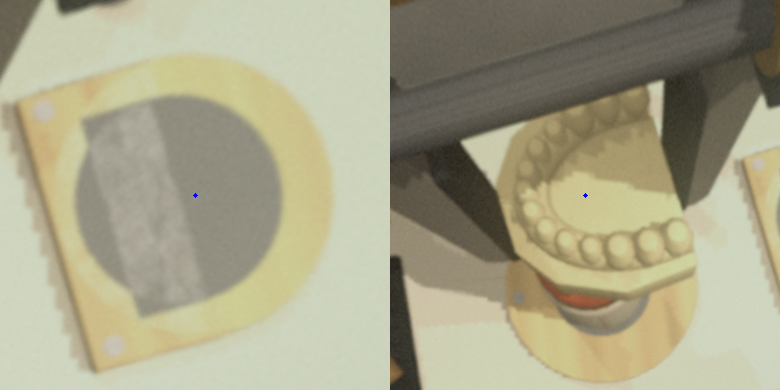

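```bash
python3 - <<'E'
from h import *
# rebuild w11 view from current camera-in-tool transform
d=cap('wrist');s=ctrl.get_state();V=np.array(d['view'])
T=np.eye(4);T[:3,:3]=s['eef_rot'];T[:3,3]=s['position']
C=V@T   # tool->cam
phi=np.radians(128.36);R=np.array([[-np.sin(phi),np.cos(phi),0],[np.cos(phi),np.sin(phi),0],[0,0,-1.]]); 
def mk(phi,p):
    y=np.array([np.cos(phi),np.sin(phi),0]);z=np.array([0,0,-1.]);x=np.cross(y,z);M=np.eye(4);M[:3,:3]=np.c_[x,y,z];M[:3,3]=p
    return {**d,'view':C@np.linalg.inv(M)}
d11=mk(phi,[493.6,-222.5,12.]);d10=mk(phi,[508.5,-233.5,170])
for n,dd,px in (('w11',d11,[(50,120),(77,155),(70,200),(65,240)]),('w10',d10,[(150,95),(181,122),(168,150),(168,210)])):
    for q in px: print(n,q,[fray(dd,*q,z)[:2].round(0) for z in (0,60,100,150)])
E
```

```text
w11 (50, 120) [array([ 528., -385.]), array([ 498., -346.]), array([ 478., -320.]), array([ 454., -287.])]
w11 (77, 155) [array([ 534., -351.]), array([ 502., -323.]), array([ 481., -304.]), array([ 455., -281.])]
w11 (70, 200) [array([ 567., -340.]), array([ 525., -315.]), array([ 496., -299.]), array([ 460., -279.])]
w11 (65, 240) [array([ 601., -329.]), array([ 547., -308.]), array([ 511., -294.]), array([ 466., -277.])]
w10 (150, 95) [array([ 511., -391.]), array([ 501., -371.]), array([ 494., -358.]), array([ 486., -341.])]
w10 (181, 122) [array([ 515., -341.]), array([ 504., -330.]), array([ 497., -322.]), array([ 487., -313.])]
w10 (168, 150) [array([ 551., -334.]), array([ 533., -324.]), array([ 522., -317.]), array([ 508., -309.])]
w10 (168, 210) [array([ 612., -292.]), array([ 584., -290.]), array([ 565., -288.]), array([ 542., -286.])]
```

```bash
python3 - <<'E'
from h import *
go(502.5,-243.5,10)
E
```

```text
clk 33.00 phi 106.97 pos [ 464.8 -108.6  108.6] delta [   3.1 -140.3   98.2] n=171 rows>=3 gap 0.622 F [-0.7  0.4 -0.5]
```

>>> apply_moves(deltas="1 -50 0 0;1 -50 0 0;1 -25 0 0;0 -10 0 0;0 -5 0 0;0 0 20 0;0 0 0 0;0 0 0 0")

```text
clock: 34.0
position: [503.9, -243.8, 90.3]
eef_rot: [[-0.956, -0.293, 0.0], [-0.293, 0.956, -0.0], [-0.0, -0.0, -1.0]]
ft_force: [0.3, -0.2, -0.6]
finger_gap: 0.619
```

```bash
python3 - <<'E'
from h import *
go(502.5,-243.5,10)
cap('wrist','w17');cap('scene','s17')
import cv2
a=cv2.imread('pics/s17.png')[150:330,270:510];cv2.imwrite('pics/s17c.png',cv2.resize(a,(720,540)))
E
```

```text
clk 34.00 phi 107.02 pos [ 503.9 -243.8   90.3] delta [ 1.3  0.7 80.3] n=80 rows>=2 gap 0.619 F [ 0.3 -0.2 -0.6]
```

View pics/w17.png

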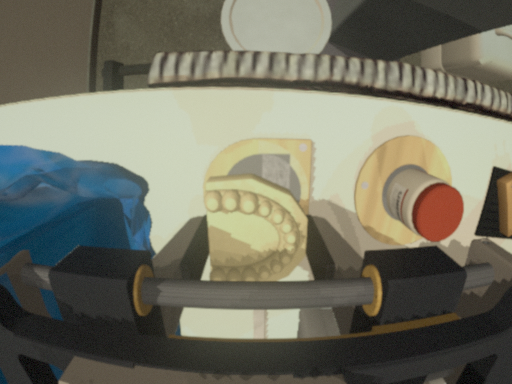

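View pics/s17c.png

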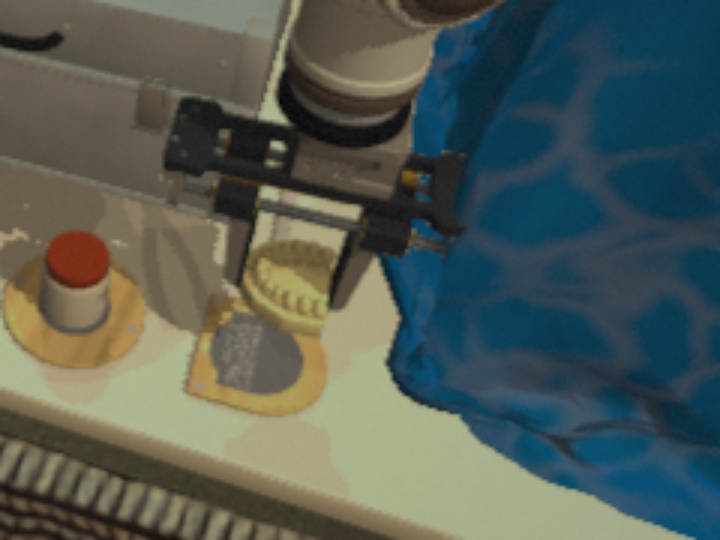

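>>> apply_moves(deltas="0 0 12 0;0 0 12 0;0 0 12 0;0 0 0 0")

```text
clock: 34.6
position: [502.7, -243.7, 52.1]
eef_rot: [[-0.957, -0.292, -0.003], [-0.292, 0.957, 0.002], [0.002, 0.003, -1.0]]
ft_force: [-0.2, -0.1, 0.1]
finger_gap: 0.625
```

>>> apply_moves(deltas="0 0 10 0;0 0 10 0;0 0 0 0")

```text
clock: 34.98
position: [503.1, -243.9, 32.7]
eef_rot: [[-0.956, -0.292, -0.002], [-0.292, 0.956, 0.001], [0.001, 0.002, -1.0]]
ft_force: [0.1, -0.6, 0.5]
finger_gap: 0.627
```

```bash
python3 - <<'E'
from h import *
go(502.5,-243.5,10.3)
cap('wrist','w18');cap('scene','s18')
import cv2
a=cv2.imread('pics/s18.png')[150:330,270:510];cv2.imwrite('pics/s18c.png',cv2.resize(a,(720,540)))
E
```

```text
clk 34.98 phi 106.96 pos [ 503.1 -243.9   32.7] delta [ 0.4  0.5 22.4] n=22 rows>=1 gap 0.627 F [ 0.1 -0.6  0.5]
```

View pics/s18c.png

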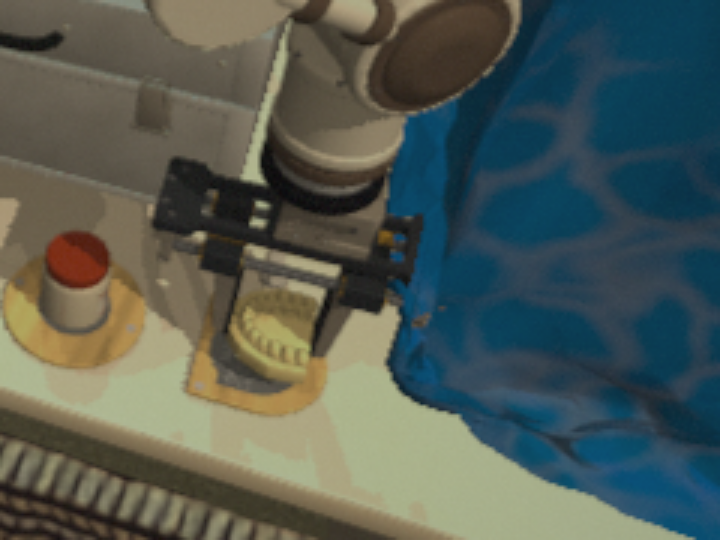

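View pics/w18.png

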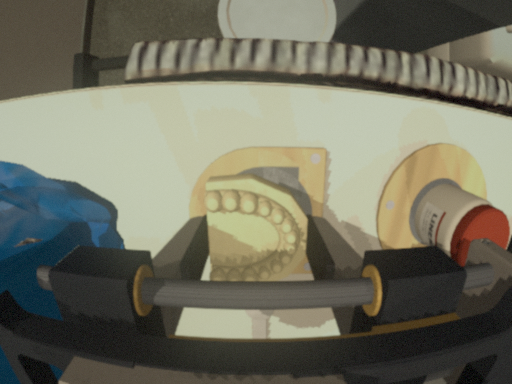

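>>> apply_moves(deltas="0 0 10 0;0 0 6 0;0 0 0 0")

```text
clock: 35.45
position: [503.2, -244.1, 17.0]
eef_rot: [[-0.957, -0.292, -0.001], [-0.292, 0.957, 0.001], [0.001, 0.001, -1.0]]
ft_force: [-0.4, 0.6, 0.4]
finger_gap: 0.626
```

>>> apply_moves(deltas="0 0 3 0;0 0 1 0;0 0 0 0;0 0 0 0")

```text
clock: 35.95
position: [503.9, -244.6, 14.1]
eef_rot: [[-0.957, -0.292, 0.0], [-0.292, 0.957, -0.0], [-0.0, -0.0, -1.0]]
ft_force: [0.1, -0.6, -1.1]
finger_gap: 0.625
```

```bash
python3 - <<'E'
from h import *
go(502.5,-243.5,10.3)
E
```

```text
clk 35.95 phi 106.96 pos [ 503.9 -244.6   14.1] delta [1.1 1.5 3.8] n=4 rows>=1 gap 0.625 F [ 0.1 -0.6 -1.1]
```

>>> apply_moves(deltas="1 1.3 2.5 0;0 0 1 0;0 0 0 0;0 0 0 0")

```text
clock: 36.45
position: [502.5, -243.6, 10.5]
eef_rot: [[-0.956, -0.292, 0.0], [-0.292, 0.956, -0.0], [-0.0, -0.0, -1.0]]
ft_force: [-0.6, -0.4, -0.8]
finger_gap: 0.623
```

```bash
python3 - <<'E'
from h import *
go(502.5,-243.5,10)
E
```

```text
clk 36.45 phi 106.96 pos [ 502.5 -243.6   10.5] delta [0.  0.1 0.5] n=0 rows>=1 gap 0.623 F [-0.6 -0.4 -0.8]
```

>>> apply_moves(deltas="0 0 0.5 0;0 0 0 0")

```text
clock: 36.7
position: [502.5, -243.6, 9.9]
eef_rot: [[-0.957, -0.292, 0.0], [-0.292, 0.957, -0.0], [-0.0, -0.0, -1.0]]
ft_force: [-0.3, -0.0, -1.8]
finger_gap: 0.624
```

>>> apply_moves(deltas="0 0 0 0;0 0 0 0;0 0 0 0;0 0 0 0;0 0 -20 0;0 0 -45 0;0 0 -55 0;0 0 -55 0;0 40 -10 0;0 0 0 0;0 0 0 0;0 0 0 0", jaw=0)

```text
clock: 38.2
position: [490.5, -205.7, 194.0]
eef_rot: [[-0.957, -0.291, -0.001], [-0.291, 0.957, 0.001], [0.001, 0.001, -1.0]]
ft_force: [0.9, 0.0, -0.8]
finger_gap: 1.002
```

```bash
python3 - <<'E'
from h import *
go(431.5,47.6,10)
d=cap('wrist','w19')
ims=[rectify(d,6,503,-243.5,65,3),rectify(d,22,503,-243.5,65,3)]
for i in ims: cv2.circle(i,(195,195),2,(0,0,255),-1)
cv2.imwrite('pics/r19.png',cv2.cvtColor(np.hstack(ims[:2]),cv2.COLOR_RGB2BGR))
E
```

```text
clk 38.20 phi 106.92 pos [ 490.5 -205.7  194. ] delta [-17.5 259.3 184.2] n=319 rows>=6 gap 1.002 F [ 0.9  0.  -0.8]
```

View pics/r19.png

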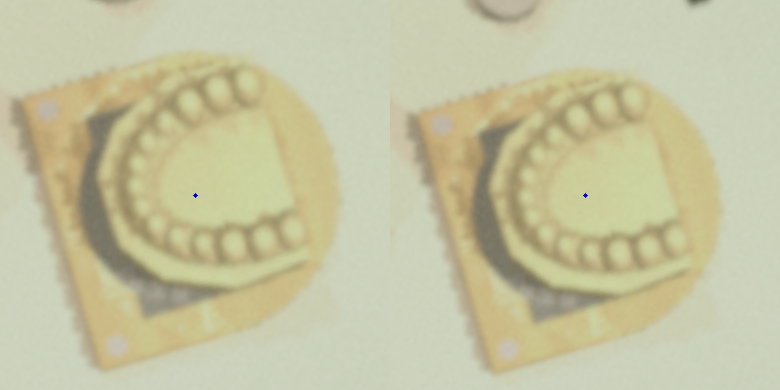

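Cast centred on the D board within about 2 mm. Now the bur block.

>>> apply_moves(deltas="-3 50 0 0;-3 50 0 0;-3 50 0 0;-3 50 0 0;-3 40 0 0;-2 19 0 0;0 0 0 -10.7;0 0 0 -10.7;0 0 0 0;0 0 0 0;0 0 0 0")

```text
clock: 39.62
position: [431.5, 47.2, 194.8]
eef_rot: [[-0.785, -0.619, -0.0], [-0.619, 0.785, 0.0], [0.0, 0.0, -1.0]]
ft_force: [0.3, -0.3, -0.4]
finger_gap: 0.998
```

```bash
python3 - <<'E'
from h import *
go(431.5,47.6,10)
d=cap('wrist','w20')
ims=[rectify(d,6,431.5,47.6,65,3),rectify(d,24,431.5,47.6,65,3)]
for i in ims: cv2.circle(i,(195,195),2,(0,0,255),-1)
cv2.imwrite('pics/r20.png',cv2.cvtColor(np.hstack(ims[:2]),cv2.COLOR_RGB2BGR))
E
```

```text
clk 39.62 phi 128.24 pos [431.5  47.2 194.8] delta [ -0.2   0.3 184.8] n=185 rows>=4 gap 0.998 F [ 0.3 -0.3 -0.4]
```

View pics/r20.png

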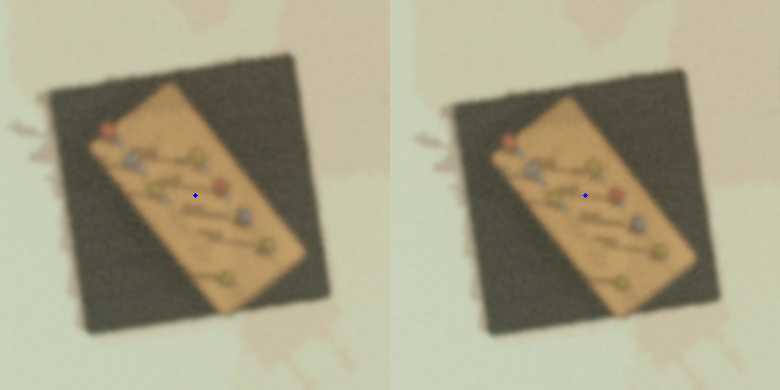

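>>> apply_moves(deltas="5 0 40 0;0 0 45 0;0 0 40 0;0 0 35 0;0 0 15 0;0 0 8 0;0 0 0 0;0 0 0 0;0 0 0 0")

```text
clock: 40.8
position: [428.4, 44.2, 12.8]
eef_rot: [[-0.784, -0.621, 0.002], [-0.621, 0.784, -0.0], [-0.001, -0.001, -1.0]]
ft_force: [0.6, -0.6, -0.0]
finger_gap: 1.001
```

```bash
python3 - <<'E'
from h import *
go(427.5,44.6,10)
E
```

```text
clk 40.80 phi 128.36 pos [428.4  44.2  12.8] delta [0.4 0.9 2.8] n=3 rows>=1 gap 1.001 F [ 0.6 -0.6 -0. ]
```

>>> apply_moves(deltas="0 0.5 1.5 0;0 0 0 0;0 0 0 0;0 0 0 0;0 0 0 0;0 0 0 0;0 0 0 0", jaw=1)

```text
clock: 41.68
position: [427.3, 44.7, 10.4]
eef_rot: [[-0.784, -0.621, -0.0], [-0.621, 0.784, 0.0], [0.0, 0.0, -1.0]]
ft_force: [0.0, -0.5, 0.6]
finger_gap: 0.366
```

```bash
python3 - <<'E'
from h import *
go(361.2,319,10)
E
```

```text
clk 41.67 phi 128.36 pos [427.3  44.7  10.4] delta [-118.4  256.1    0.4] n=282 rows>=5 gap 0.366 F [ 0.  -0.5  0.6]
```

>>> apply_moves(deltas="0 0 -50 0;0 0 -40 0;-23 50 0 0;-23 50 0 0;-23 50 0 0;-23 50 0 0;-23 50 0 0;-3.5 6 0 0;0 0 0 4.9;0 0 0 0;0 0 0 0;0 0 0 0")

```text
clock: 43.18
position: [361.5, 318.5, 100.4]
eef_rot: [[-0.834, -0.551, -0.0], [-0.551, 0.834, -0.0], [0.0, -0.0, -1.0]]
ft_force: [0.2, -0.3, -0.5]
finger_gap: 0.367
```

```bash
python3 - <<'E'
from h import *
go(361.2,319,10.3)
d=cap('wrist','w21')
ims=[rectify(d,6,361.2,319,65,3),rectify(d,10,361.2,319,65,3)]
for i in ims: cv2.circle(i,(195,195),2,(0,0,255),-1)
cv2.imwrite('pics/r21.png',cv2.cvtColor(np.hstack(ims[:1]),cv2.COLOR_RGB2BGR))
E
```

```text
clk 43.17 phi 123.46 pos [361.5 318.5 100.4] delta [ 0.   0.6 90.1] n=90 rows>=2 gap 0.367 F [ 0.2 -0.3 -0.5]
```

View pics/r21.png

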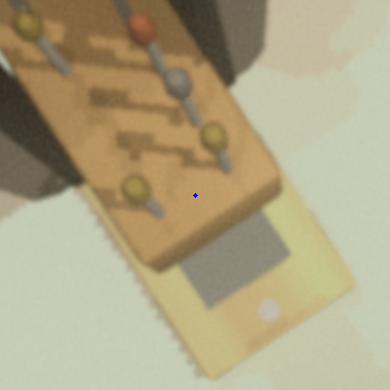

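View pics/w21.png

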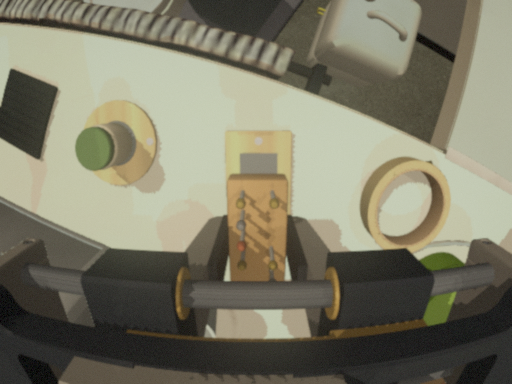

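```bash
python3 - <<'E'
from h import *
d=cap('wrist');print([fray(d,445,275,z).round(0) for z in (0,60,100)],[fray(d,425,265,z).round(0) for z in (0,60,100)])
t=cap('top');print([ray(t,u,v,z).round(0) for u,v in ((62,255),(83,255),(104,255)) for z in (0,80)])
E
```

```text
[array([325., 573.,   0.]), array([320., 508.,  60.]), array([317., 465., 100.])] [array([330., 533.,   0.]), array([324., 477.,  60.]), array([320., 439., 100.])]
[array([347., 646.,   0.]), array([354., 607.,  80.]), array([346., 581.,   0.]), array([354., 547.,  80.]), array([345., 516.,   0.]), array([353., 486.,  80.])]
```

Bowl is far enough away (y > 480). Descend.

>>> apply_moves(deltas="0 1 30 0;0 0 30 0;0 0 18 0;0 0 6 0;0 0 2 0;0 0 0 0;0 0 0 0;0 0 0 0")

```text
clock: 44.32
position: [361.1, 320.0, 14.9]
eef_rot: [[-0.834, -0.551, 0.001], [-0.551, 0.834, 0.0], [-0.001, -0.0, -1.0]]
ft_force: [0.2, 1.3, 0.2]
finger_gap: 0.367
```

```bash
python3 - <<'E'
from h import *
go(361.5,319.6,10.3)
E
```

```text
clk 44.33 phi 123.47 pos [361.1 320.   14.9] delta [-0.1 -0.5  4.6] n=5 rows>=1 gap 0.367 F [0.2 1.3 0.2]
```

>>> apply_moves(deltas="0 0 3 0;0 0 0.7 0;0 0 0 0;0 0 0 0")

```text
clock: 44.82
position: [360.8, 319.8, 10.7]
eef_rot: [[-0.834, -0.551, -0.0], [-0.551, 0.834, -0.0], [0.0, -0.0, -1.0]]
ft_force: [0.4, -0.1, -0.4]
finger_gap: 0.368
```

```bash
python3 - <<'E'
from h import *
go(361.5,319.6,10.3)
E
```

```text
clk 44.83 phi 123.46 pos [360.8 319.8  10.7] delta [-0.5 -0.6  0.4] n=1 rows>=1 gap 0.368 F [ 0.4 -0.1 -0.4]
```

>>> apply_moves(deltas="-0.5 0 0.3 0;0 0 0 0")

```text
clock: 45.08
position: [361.2, 320.1, 10.4]
eef_rot: [[-0.834, -0.551, 0.0], [-0.551, 0.834, 0.0], [-0.0, -0.0, -1.0]]
ft_force: [0.0, 0.1, 0.0]
finger_gap: 0.365
```

>>> apply_moves(deltas="0 0 0 0;0 0 0 0;0 0 0 0;0 0 0 0;0 0 -20 0;0 0 -45 0;0 0 -55 0;0 0 -55 0;0 -40 -10 0;0 0 0 0;0 0 0 0;0 0 0 0", jaw=0)

```text
clock: 46.58
position: [382.2, 287.0, 194.4]
eef_rot: [[-0.834, -0.552, -0.002], [-0.552, 0.834, -0.001], [0.002, 0.001, -1.0]]
ft_force: [-0.4, 0.5, -0.0]
finger_gap: 0.997
```

```bash
python3 - <<'E'
from h import *
go(361.5,319.6,10.3)
d=cap('wrist','w22')
ims=[rectify(d,6,361.5,319.6,65,3),rectify(d,24,361.5,319.6,65,3)]
for i in ims: cv2.circle(i,(195,195),2,(0,0,255),-1)
cv2.imwrite('pics/r22.png',cv2.cvtColor(np.hstack(ims),cv2.COLOR_RGB2BGR))
t=cap('top','t22');a=cv2.imread('pics/t22.png')[160:290,130:400]; cv2.imwrite('pics/t22c.png',cv2.resize(a,(780,376),interpolation=cv2.INTER_CUBIC))
s=cap('scene','s22');a=cv2.imread('pics/s22.png')[140:320,100:400]; cv2.imwrite('pics/s22c.png',cv2.resize(a,(800,480),interpolation=cv2.INTER_CUBIC))
for c,dd in (('top',t),('scene',s)):
  for r in ctrl.spot_point(c,'tumbler')[:1]: print(c,r['conf'],w(dd,r['point']).round(1))
E
```

```text
clk 46.58 phi 123.50 pos [382.2 287.  194.4] delta [ -1.1  38.5 184.1] n=188 rows>=4 gap 0.997 F [-0.4  0.5 -0. ]
top 0.76 [499.3 326.2  -1.1]
scene 0.66 [494.4 329.5  -1.4]
```

View pics/r22.png

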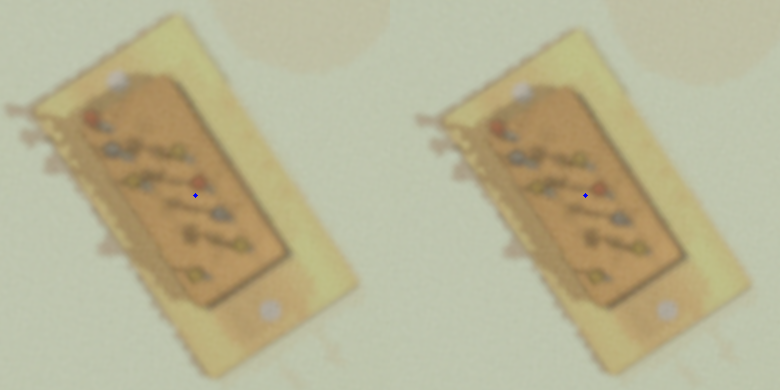

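View pics/t22c.png

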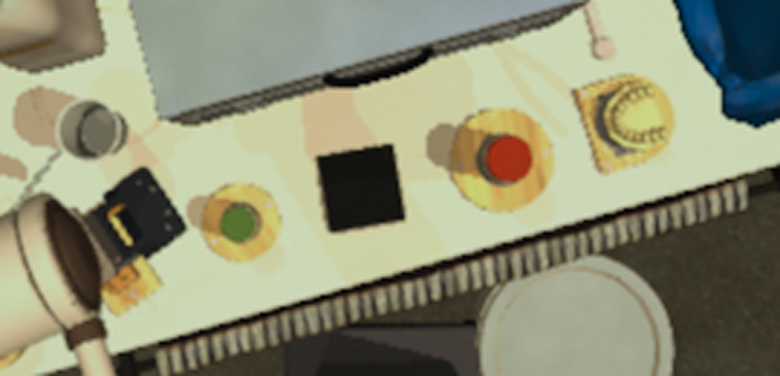

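View pics/s22c.png

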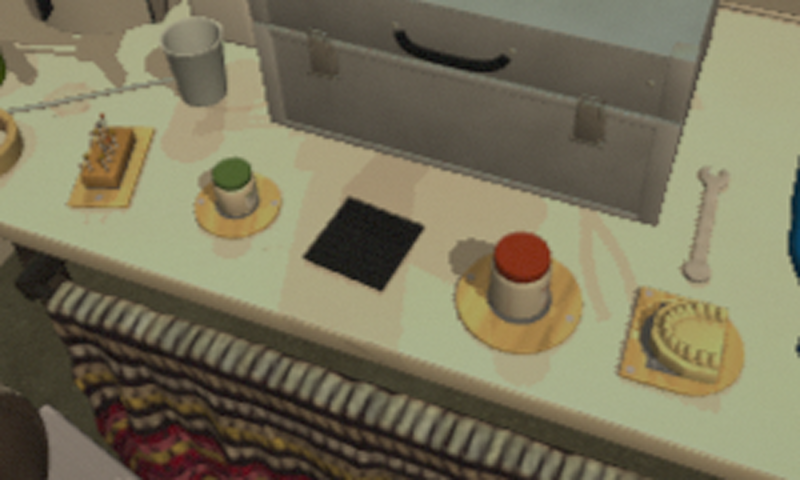

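```bash
python3 -c "
from bench import ctrl
print(ctrl.sign_off())"
```

```text
the job is handed in; nothing more can be done
None
```

I put all four things upright on their own boards and handed the job in at about 46.8 s of the 128 s allowed. I used the rubber pad to set aside first the small jar and then the bur block.

The last camera checks showed:

| Thing | Board | Distance from the board's middle |
|---|---|---|
| Large jar | large round | about 1 mm |
| Small jar | small round | about 1 mm |
| Cast | D-shaped | about 2 mm; its flat side faces opposite to the board's straight side, which the task allows |
| Bur block | oblong | within about 2 mm, and lengthwise to within about 1° |

- **Tumbler:** it stands where it was. The two readings differ from the first ones by 2–3 mm, which is within the network's error.
- **Forces:** the readings at the end of each move call stayed below about 2 N, and I saw no contact with the case or the bagged machine.
- **Cameras:** the scene and top cameras differed by a few mm from each other and from the wrist camera. I used the wrist camera for the final positions.
- **Bur block:** I dragged it about 18 mm across the D-shaped board while closing on it, on purpose, to keep the gripper clear of the bagged machine.

No check failed.

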